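Fit the relay and close the sloping terminal box

TASK

Set the loose grey relay down inside the open terminal box on the sloping rest, standing on its base on the box floor in the gap between the two terminal rows, and let go of it. Then put the aluminium cover plate on the box so that both pins come through its holes and it lies flush on the rim all round, and let go. Put both parts down without dropping them, and leave the contactor, the carton and the screwdriver where they are.

Things in the scene. Friction and masses are not known exactly. Their poses are not given: they have to be found in the camera images.
- box: Grey box 126 (x) x 170 (y) x 60 (z) mm, open on top, fixed on a rest sloping 0.5 rad towards the robot, yaw within 0.3 rad. Origin: centre of the underside, 40 mm above the table; z square to its floor, up and towards the robot; x up the slope, away from the robot; y level. Opening 110 (x) x 130 (y) mm; inner floor at z = 6 mm, rim at z = 60 mm.
- box_gap (a point): Point on the box's inner floor midway between the two fixed grey terminal rows, where the relay goes; axes as the box. The rows stand 30 mm high above this floor, at y = 30 to 64 mm and -64 to -30 mm, x = -25 to 25 mm, so the gap is 60 mm wide. The relay may stand anywhere in the gap, also slid down to the lower wall.
- box_pin_a (a point): Foot, on the rim, of one of the two steel pins: at x = 0, y = 73, z = 60 mm of the box. 8 mm thick, 14 mm high along the box's z, the upper 7 mm tapering to 3 mm.
- box_pin_b (a point): Foot, on the rim, of the other pin, the same, at x = 0, y = -73, z = 60 mm of the box.
- cover: Loose aluminium plate 126 (x) x 170 (y) x 5 mm, flat on the table left or right of the box, about 0.3 kg. 12 mm through holes at x = 0, y = +-73 mm. Black bridge handle: bar along y, 12 mm wide, 70 long, 23 to 35 mm above the underside, feet at y = +-30 mm. Origin: centre of the underside; z up. Fits either way round; seated, its origin is at 0, 0, 60 mm of the box, axes parallel.
- relay: Loose grey relay, a block 40 (x) x 28 (y) x 42 (z) mm, about 70 g, standing on its base on the table on the other side of the box from the cover. Black patch on its top, thin black line round its body. Origin: centre of its base; z up through its top.
- contactor: Bystander: loose black contactor, 70 x 45 mm, stepped, 82 mm tall, standing beyond the work. Origin: centre of its base.
- carton: Bystander: small white carton, 60 x 110 x 40 mm tall, beyond the work. Origin: centre of its base.
- screwdriver: Bystander: screwdriver lying on the table between robot and box, below 40 mm high. Origin: centre of its underside.
Mind the look-alikes: they are no part of the job. There is more than one size of the cover; the one meant has the size given above.

How it is judged:
On the way, in this order (a step that is already met when the one before it is completed fails the run):
1. the relay stands released on the box floor in the gap between the terminal rows (x of relay in the frame of box between -0.043 and 0.043 m and y of relay in the frame of box between -0.018 and 0.018 m and z of relay in the frame of box between 0.002 and 0.01 m and angle between the z axis of relay and the z axis of box, either way round below 0.15 rad and contact force between the fingers and relay below 0.1 N and linear speed of relay below 0.03 m/s), for 0.2 s.
2. the cover lies flush on the rim with both pins through its holes, released (x of cover in the frame of box between -0.005 and 0.005 m and y of cover in the frame of box between -0.005 and 0.005 m and z of cover in the frame of box between 0.056 and 0.063 m and angle between the z axis of cover and the z axis of box, either way round below 0.04 rad and angle between the y axis of cover and the y axis of box, either way round below 0.08 rad and contact force between the fingers and cover below 0.1 N), for 0.2 s.
At the end, for the whole second after the job is handed in: Relay on the box floor between the terminal rows (18 mm across, 43 mm along the slope, base within 4 mm, upright to the box within 0.15 rad); cover on the rim over both pins (5 mm in x, y; underside within 3 mm of the rim; parallel within 0.04, turned under 0.08 rad); both released, at rest (all of step 2 and x of relay in the frame of box between -0.043 and 0.043 m and y of relay in the frame of box between -0.018 and 0.018 m and z of relay in the frame of box between 0.002 and 0.01 m and angle between the z axis of relay and the z axis of box, either way round below 0.15 rad and linear speed of each of cover, relay below 0.02 m/s and contact force between the fingers and relay below 0.1 N); the robot touches nothing.
It fails at once if the relay is dropped (falls faster than 0.6 m/s out of the fingers) (linear speed of relay above 0.6 m/s and contact force between the fingers and relay below 0.1 N).
It fails at once if the cover is dropped (falls faster than 0.6 m/s out of the fingers) (linear speed of cover above 0.6 m/s and contact force between the fingers and cover below 0.1 N).
It fails at once if a bystander is moved more than 30 mm (distance of any of contactor, carton, screwdriver from where it was at the start of the episode above 0.03 m).
It also fails if it takes over 59 s, if anything falls off the work surface, if the arm or the gripper's body presses on something with over 40 N, if the wrist force passes 120 N, or if a joint passes its speed limit or range.

ROBOT

A 6-joint arm with a two-finger parallel gripper is mounted at the origin on the work surface. World frame = base frame: x ahead of the robot, y to its left, z up, the work surface at z = 0. Lengths are in m, angles in rad, forces in N, time in s.
With the tool pointing down it reaches from about 0.375 to 0.9 m from the base axis. Payload 3.1 kg.
Tool frame: the origin (TCP) lies midway between the tips of the shut fingers; the grasp point (between the pads) lies 19 mm behind it; x points along the fingers, y is the direction in which the jaws open and shut, and the axes are right-handed (so a half turn about x gives the same grasp; the last joint's range is limited). The gripper opens to 87 mm and grips with 3 to 60 N. Pads are 19 mm wide; open, the fingers measure 117 mm over their backs; the gripper's body (75 mm by 190 mm) begins 51 mm behind the grasp point.
Start: joints at [1.157, 0.527, 1.433, -0, 1.181, -0.178], TCP at [0.146, 0.608, 0.223] pointing down, gripper open.
Joint ranges: [-3.08, 3.08], [-0.75, 2.2], [0.22, 2.44], [-1.43, 4.57], [0, 2.65], [-2.85, 2.85]. Speed limits (rad/s): [2.79, 2.79, 3.14, 3.14, 3.14, 3.14].

INTERFACE

Orientations are given as a unit quaternion [x, y, z, w].
In Python, from rig import get_obs, imaging, robot gives the robot as it stands.
- The arm moves only by the shell command python3 -m inch 'ROWS' [FORCE]. ROWS is JSON, a list of rows, each a list of 3 entries, a list of its own where there are three numbers: the finger opening in mm, from 0 to 87, then the shift along the tool's x, y, z in mm, then the turn, a rotation vector about the tool's x, y, z in degrees. In form: [[grip, [dx, dy, dz], [wx, wy, wz]], ...]. A call has 1 to 12 rows; each row shifts and turns the pose as measured when the row begins, along the tool's axes as they then stand; what a row does not reach is not made up. A row lasts 1/8 s, in which the tool goes at most 62.5 mm and 10.7 degrees, less where a joint would pass 70% of its speed; a pose out of reach is approached as far as the arm can. A call with a gripper value outside its range is refused whole. The fingers move at their own pace and stop on an object; FORCE is the grip in N (left out, the last holds). Time passes only in rows, so rows that do not move let the fingers close. It gives the time, the measured TCP pose, the force and the opening at its end, in the units of the state.
- get_obs(): the state, without advancing time (a new reading comes with each control period).
- imaging.camera(name): name is "side" or "top"; returns the picture (400x640x3 uint8, red, green, blue); there is no depth.
- imaging.camera_params(name): a dict with "camera_matrix" (3x3 intrinsics, pixels), "k1" (the pictures are not rectified: a ray, as slopes to the right and down, at radius r is drawn at 1 + k1 r^2 times it, then the intrinsics apply), "xyz" and "rotation" of the camera in the world. Camera axes: x right, y down, z forward; pixel columns grow to the right and rows downward; lengths in m; the calibration is good to about 2 mm. A picture is of the moment at which its call begins. camera_params takes no time and is no camera call.
- robot.hand_in(): hands the job in, once; it reports no verdict.
Trained networks look in the newest picture that a camera, given by its name, has taken for a name from the list of things; names that differ only in an ending like _2 or _b are one class to them, and where a whole thing is asked for, a point or a joint stands for the part that bears it (a point fixed in the world has none). Each returns a list of dicts, best first, with "confidence" (0 to 1); they miss things now and then, are a little off and sometimes report something else, mostly with a low value. They report only what shows in the picture. A call takes as long as a camera call. They do not tell look-alikes from the thing itself.
- imaging.cut_out(camera, target): "pixels" (400x640 bool, what is visible of it) and "box" ([centre column, centre row, width, height] in pixels, round what is visible of it).
- imaging.tip_of(camera, target): "pixel" ([column, row] in pixels: a listed point, or the origin of a listed thing).
The state is a dict: "time": time; "q": joint angles; "joint_velocities": joint speeds; "joint_torque": joint torques, N m; "position": TCP position; "tool_rot": TCP orientation; "ft_force": force on the tool from outside, world axes, zero at the start; "moment": the same for the moment, N m; "grip_width": finger opening in m.
Only numpy, scipy, OpenCV 4.12 (cv2) and the standard library are available. Lean on these libraries where they do the work, as an engineer would, in place of code of your own. Each camera call takes 0.05 s, during which the arm holds its last target. There are 200 camera calls.

## Working session

There is one attempt and no reset: what is moved stays moved. The work goes in short steps, Python scripts to look and compute and a shell command to move; the robot and the scene stay as the last step left them, time stands still between calls to the robot, and variables do not carry over. Pictures are saved under pics/ and viewed, about 8 in all and at most 12, crops included, and the job is handed in when it is done.

```bash
ls; mkdir -p pics
python3 - <<'E'
from rig import get_obs, imaging, robot
import cv2,numpy as np
for n in("side","top"):
    im=imaging.camera(n); cv2.imwrite(f"pics/{n}0.png",im[:,:,::-1])
    p=imaging.camera_params(n); print(n,p)
    for t in("box","box_gap","box_pin_a","box_pin_b","cover","relay","contactor","carton","screwdriver"):
        print(t,[(np.round(d["pixel"],1).tolist(),round(d["confidence"],2)) for d in imaging.tip_of(n,t)])
    for t in("cover","relay","screwdriver"):
        print("cut",t,[(np.round(d["box"],1).tolist(),round(d["confidence"],2)) for d in imaging.cut_out(n,t)])
print(get_obs())
E
```

```text
pics
side {'camera_matrix': array([[429.39684157,   0.        , 319.09509776],
       [  0.        , 429.39684157, 197.6039193 ],
       [  0.        ,   0.        ,   1.        ]]), 'k1': -0.033525416920877966, 'xyz': array([0.45901637, 0.7789114 , 0.57207901]), 'rotation': array([-0.03564732,  0.87599639, -0.48073023,  0.01606321])}
box [([286.5, 223.8], 0.82)]
box_gap [([295.9, 219.8], 0.95)]
box_pin_a [([311.3, 182.4], 0.88), ([296.6, 223.7], 0.59)]
box_pin_b [([311.3, 182.4], 0.88), ([296.6, 223.7], 0.59)]
cover [([203.5, 236.8], 0.95), ([323.5, 326.5], 0.83), ([409.4, 181.9], 0.74)]
relay [([319.9, 158.6], 0.55)]
contactor [([194.9, 316.7], 0.75)]
carton [([261.8, 163.5], 0.71)]
screwdriver []
cut cover [([411.4, 184.7, 42.9, 25.4], 0.75), ([320.3, 327.9, 92.2, 86.1], 0.65), ([202.4, 239.1, 58.3, 47.5], 0.58)]
cut relay [([322.2, 156.7, 16.0, 15.3], 0.77)]
cut screwdriver [([376.2, 220.9, 16.4, 50.9], 0.94)]
top {'camera_matrix': array([[486.84355242,   0.        , 323.57449773],
       [  0.        , 486.84355242, 208.44898925],
       [  0.        ,   0.        ,   1.        
[... 759 characters left out ...]
34.8, 277.2, 85.7, 10.4], 0.76)]
{'time': 1.3, 'q': array([ 1.15649187e+00,  5.27492056e-01,  1.43266683e+00,  5.63359522e-06,
        1.18141057e+00, -1.78442985e-01]), 'joint_velocities': array([-0.00166651,  0.00054614, -0.00043052,  0.000575  ,  0.00068188,
       -0.00022016]), 'joint_torque': array([-5.34203846e-04, -4.40014637e+01, -1.76981109e+01,  6.32143370e-02,
        5.03654277e-02, -2.73551251e-05]), 'position': array([0.14598273, 0.60770503, 0.22256387]), 'tool_rot': array([ 0.0832056 ,  0.70219466, -0.08318883,  0.70219592]), 'ft_force': array([ 0.03118999, -0.73703581,  0.24164803]), 'moment': array([ 0.00599333, -0.00619537,  0.02164711]), 'grip_width': 0.08713151007600128}
```

View pictures.

View pics/top0.png

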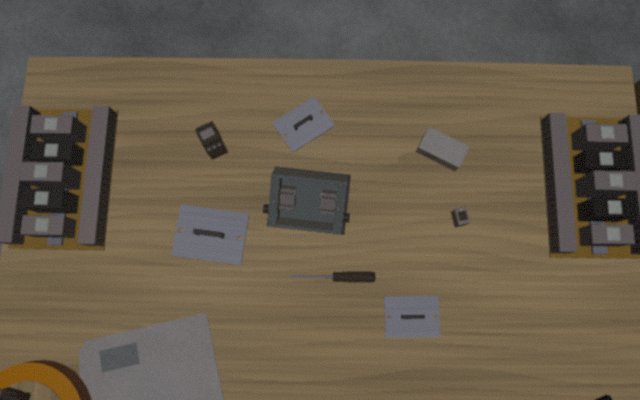

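View pics/side0.png

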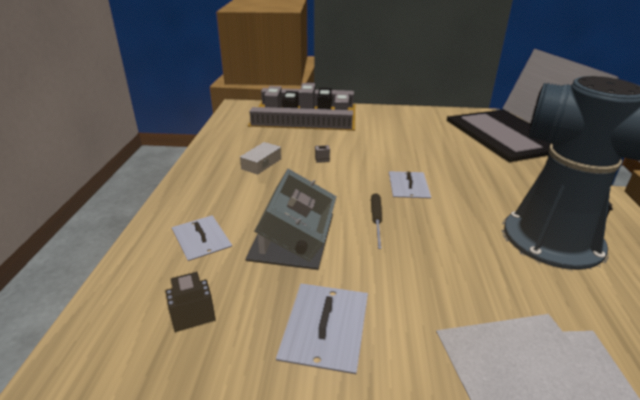

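Top view: the cover candidates are at (210,236), (305,124) and (412,315), with the left one the largest. The box is centred at (308,200), the relay at (461,216) and the screwdriver at (335,277). The side view agrees: the large cover is at (325,325) and the relay at (322,155). Next I'll fit poses using both cameras.

```bash
cat > lib.py <<'E'
from rig import get_obs, imaging, robot
import cv2,numpy as np
from scipy.spatial.transform import Rotation as R
from scipy.optimize import least_squares,minimize
P={n:imaging.camera_params(n) for n in("side","top")}
def proj(n,X):
    p=P[n]; c=R.from_quat(p["rotation"]).inv().apply(np.atleast_2d(X)-p["xyz"])
    s=c[:,:2]/c[:,2:]; s=s*(1+p["k1"]*(s**2).sum(1,keepdims=True))
    K=p["camera_matrix"]; return s*[K[0,0],K[1,1]]+K[:2,2]
def unproj(n,px,z):
    p=P[n];f=lambda v:(proj(n,[v[0],v[1],z])-px)[0]
    return least_squares(f,[.5,0]).x
def boxR(yaw): return R.from_euler("z",yaw)*R.from_euler("y",-.5)
def corners(dx,dy,z0,z1): return np.array([[x*dx/2,y*dy/2,z] for x in(-1,1) for y in(-1,1) for z in(z0,z1)])
def hullmask(n,X,s=4):
    h=cv2.convexHull(proj(n,X).astype(np.float32))[:,0]
    m=np.zeros((400*s,640*s),np.uint8); cv2.fillPoly(m,[np.round((h+.5)*s).astype(int)],1); 
    return cv2.resize(m.astype(np.float32),(640,400),interpolation=cv2.INTER_AREA)
def silfit(masks,C,x0,z=0,Rf=lambda a:R.from_euler("z",a)):
    def cost(v):
        t=0
        for n,m in masks.items():
            h=hullmask(n,Rf(v[2]).apply(C)+[v[0],v[1],z]); t+=1-np.minimum(h,m).sum()/np.maximum(h,m).sum()
        return t/len(masks)
    best=None
    for a in(0,.4,-.4,.8,-.8,1.2,-1.2,1.57) if len(x0)==2 else (x0[2],):
        r=minimize(cost,[*x0[:2],a],method="Nelder-Mead",options=dict(initial_simplex=np.array([*x0[:2],a])+np.array([[0,0,0],[.01,0,0],[0,.01,0],[0,0,.15]]),maxiter=120))
        if best is None or r.fun<best.fun: best=r
    return best.x,best.fun
def toolR(zdir_R,jaw):   # tool x = -z of frame, tool y = jaw (unit vector in frame)
    x=np.array([0,0,-1.]);y=np.array(jaw,float); return zdir_R*R.from_matrix(np.c_[x,y,np.cross(x,y)])
def go(tp,tR,o=None,n=None):
    o=o or get_obs(); Rc=R.from_quat(o["tool_rot"]); 
    cand=[tR,tR*R.from_euler("x",180,degrees=True)]
    tR=min(cand,key=lambda t:(Rc.inv()*t).magnitude())
    plan(o["position"],Rc,tp,tR,n); return tR
def plan(p,Rc,tp,tR,n=None):
    w=(Rc.inv()*tR).as_rotvec(degrees=True); d=np.array(tp)-p
    k=n or int(max(1,np.ceil(np.linalg.norm(w)/9),np.ceil(np.linalg.norm(d)/.05)))
    M=sum((Rc*R.from_rotvec(w*i/k,degrees=True)).as_matrix() for i in range(k))
    print("rows",k,"d",np.round(np.linalg.solve(M,d)*1000,1).tolist(),"w",np.round(w/k,2).tolist(),"| dtot(mm)",np.round(d*1000,1),"rot",np.round(np.linalg.norm(w),1))
E
python3 - <<'E'
from lib import *
pts={"top":dict(o=(306.8,197.2),g=(309.7,198.2),a=(273.3,202.3),b=(338.4,208.1)),"side":dict(o=(286.5,223.8),g=(295.9,219.8),a=(296.6,223.7),b=(311.3,182.4))}
L=dict(o=[0,0,0],g=[0,0,.006],a=[0,.073,.06],b=[0,-.073,.06])
def f(v): return np.concatenate([(proj(n,boxR(v[2]).apply(L[k])+[v[0],v[1],.04])-p)[0] for n in pts for k,p in pts[n].items()])
r=least_squares(f,[.45,0,0],loss="soft_l1"); print("box",r.x.round(4),f(r.x).reshape(-1,2).round(1).tolist())
masks={}
for t in("cover","relay","box","contactor","carton","screwdriver"):
    masks[t]={}
    for n in("top","side"):
        c=imaging.cut_out(n,t)
        if t=="cover": c=[d for d in c if abs(d["box"][0]-(211 if n=="top" else 320))<25]
        if c: masks[t][n]=c[0]["pixels"].astype(np.float32)
import pickle; pickle.dump(masks,open("masks.pkl","wb"))
for t,C in(("cover",corners(.126,.17,0,.005)),("relay",corners(.04,.028,0,.042)),("contactor",corners(.07,.045,0,.082)),("carton",corners(.06,.11,0,.04))):
    for ns in(("top","side"),("top",),("side",)):
        m={n:masks[t][n] for n in ns if n in masks[t]}
        if not m: continue
        n=ns[0] if ns[0] in m else "side"; ys,xs=np.nonzero(m[n]); x0=unproj(n,[xs.mean(),ys.mean()],.02)
        v,c=silfit(m,C,x0); print(t,ns,v.round(4),round(c,3))
C=corners(.126,.17,0,.06)
v,c=silfit(masks["box"],C,r.x,.04,boxR); print("boxsil",v,c)
for n in masks["screwdriver"]:
    ys,xs=np.nonzero(masks["screwdriver"][n]); print("sd",[unproj(n,p,.015).round(3).tolist() for p in((xs.min(),ys.mean()),(xs.max(),ys.mean()))])
E
```

```text
box [ 0.5714  0.0466 -0.0857] [[1.0, 0.1], [-2.1, -0.1], [0.3, -0.6], [-0.5, 0.1], [5.1, -1.9], [-3.1, 0.2], [0.7, -0.6], [-0.3, 2.0]]
cover ('top', 'side') [ 0.4842  0.2824 -0.1189] 0.025
cover ('top',) [ 0.4845  0.2826 -0.1206] 0.03
cover ('side',) [ 0.4839  0.2822 -0.117 ] 0.021
relay ('top', 'side') [ 0.5323 -0.3184  0.2944] 0.134
relay ('top',) [ 0.5338 -0.3192  0.3983] 0.184
relay ('side',) [ 0.5326 -0.319   0.241 ] 0.067
contactor ('top', 'side') [0.712  0.286  0.4856] 0.131
contactor ('top',) [0.7085 0.2839 0.5029] 0.14
contactor ('side',) [0.7129 0.2853 0.4795] 0.114
carton ('top', 'side') [ 0.7033 -0.2815 -0.4646] 0.046
carton ('top',) [ 0.7035 -0.281  -0.457 ] 0.044
carton ('side',) [ 0.7033 -0.2813 -0.4899] 0.042
boxsil [ 0.57199606  0.04584477 -0.08934049] 0.03383183479309082
sd [[0.385, 0.083], [0.389, -0.113]]
sd [[0.4, -0.032], [0.375, -0.034]]
```

```bash
cat > ov.py <<'E'
from lib import *
def crop(n,im,c,w,sets,s=10):
    x0,y0=int(c[0]-w/2),int(c[1]-w/2); a=cv2.resize(im[y0:y0+w,x0:x0+w,::-1].copy(),None,fx=s,fy=s,interpolation=cv2.INTER_CUBIC)
    a=cv2.convertScaleAbs(a,alpha=1.6)
    for X,col,close in sets:
        p=((proj(n,X)-[x0,y0]+.5)*s).astype(int); cv2.polylines(a,[p],close,col,1)
    return a
E
python3 - <<'E'
from ov import *
v=[.5325,-.3187,.28]
T=lambda z:R.from_euler("z",v[2]).apply([[.02,.014,z],[-.02,.014,z],[-.02,-.014,z],[.02,-.014,z]])+[v[0],v[1],0]
b=[.5718,.0462,-.0875]
B=lambda pts:boxR(b[2]).apply(pts)+[b[0],b[1],.04]
rim=B([[.063,.085,.06],[-.063,.085,.06],[-.063,-.085,.06],[.063,-.085,.06]])
pins=[B([[0,s*.073,.06],[0,s*.073,.074]]) for s in(1,-1)]
out=[]
for n in("top","side"):
    im=cv2.imread(f"pics/{n}0.png")[:,:,::-1]
    a=crop(n,im,proj(n,[*v[:2],.02])[0],40,[(T(0),(0,255,0),True),(T(.042),(0,0,255),True)],7)
    c=crop(n,im,proj(n,B([0,0,.03])[0])[0],94,[(rim,(0,255,0),True)]+[(p,(0,0,255),False) for p in pins],5)
    out.append(np.hstack([cv2.resize(a,(300,300)),cv2.resize(c,(470,300))if 0 else cv2.resize(c,(300,300))]))
cv2.imwrite("pics/ov1.png",np.vstack(out))
E
```

```text
Traceback (most recent call last):
  File "ov.py", line 3, in crop
    x0,y0=int(c[0]-w/2),int(c[1]-w/2); a=cv2.resize(im[y0:y0+w,x0:x0+w,::-1].copy(),None,fx=s,fy=s,interpolation=cv2.INTER_CUBIC)
                                         ~~~~~~~~~~^^^^^^^^^^^^^^^^^^^^^^^^^^^^^^^^^^^^^^^^^^^^^^^^^^^^^^^^^^^^^^^^^^^^^^^^^^^^^^
cv2.error: OpenCV(4.12.0) /io/opencv/modules/imgproc/src/resize.cpp:4208: error: (-215:Assertion failed) !ssize.empty() in function 'resize'
```

Run:
```python
from ov import *
v=[.5325,-.3187,.28]
T=lambda z:R.from_euler("z",v[2]).apply([[.02,.014,z],[-.02,.014,z],[-.02,-.014,z],[.02,-.014,z]])+[v[0],v[1],0]
b=[.5718,.0462,-.0875]
B=lambda pts:boxR(b[2]).apply(pts)+[b[0],b[1],.04]
rim=B([[.063,.085,.06],[-.063,.085,.06],[-.063,-.085,.06],[.063,-.085,.06]])
pins=[B([[0,s*.073,.06],[0,s*.073,.074]]) for s in(1,-1)]
out=[]
for n in("top","side"):
    im=cv2.imread(f"pics/{n}0.png")[:,:,::-1]
    a=crop(n,im,proj(n,[*v[:2],.02])[0],40,[(T(0),(0,255,0),True),(T(.042),(0,0,255),True)],7)
    c=crop(n,im,proj(n,B([0,0,.03]))[0],94,[(rim,(0,255,0),True)]+[(p,(0,0,255),False) for p in pins],5)
    out.append(np.hstack([cv2.resize(a,(300,300)),cv2.resize(c,(300,300))]))
cv2.imwrite("pics/ov1.png",np.vstack(out))
from lib import *
# approach above relay
o=get_obs()
for rz in(.28,):
    F=R.from_euler("z",rz); tR=toolR(F,[1,0,0]); t2=tR*R.from_euler("x",180,degrees=True)
    for q in(tR,t2):
        d=(R.from_quat(o["tool_rot"]).inv()*q); print(d.as_rotvec(degrees=True).round(1))
```

```text
[60.5  0.  -0. ]
[-119.5    0.     0. ]
```

View pics/ov1.png

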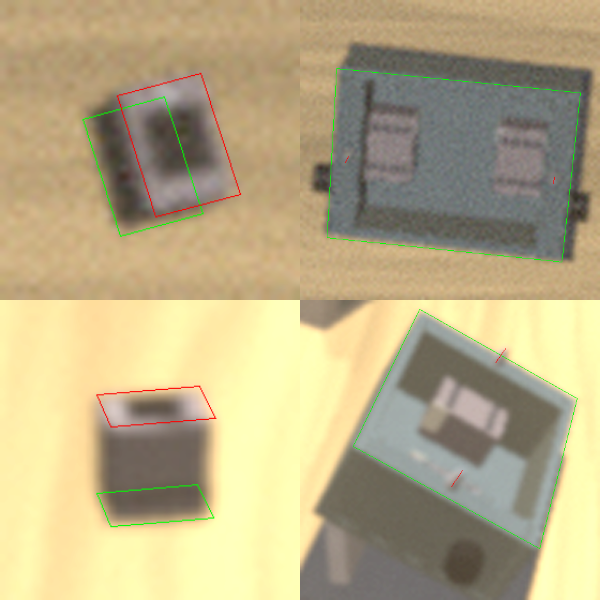

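Overlay: the relay fit at yaw 0.28 is right to about 1 px. The box rim and both pins line up in both views. Now planning the move to above the relay.

Run:
```python
from lib import *
o=get_obs();Rc=R.from_quat(o["tool_rot"])
F=R.from_euler("z",.28); tR=toolR(F,[1,0,0])
w=(Rc.inv()*tR).as_rotvec()
m=Rc*R.from_rotvec(w*.4)
plan(o["position"],Rc,[.48,.22,.25],m,9)
plan(np.array([.48,.22,.25]),m,[.5325,-.3187,.13],tR,10)
```

```text
rows 9 d [-3.0, -24.2, 51.9] w [2.69, 0.0, -0.0] | dtot(mm) [ 334.  -387.7   27.4] rot 24.2
rows 10 d [12.0, -27.9, 47.5] w [3.63, 0.0, -0.0] | dtot(mm) [  52.5 -538.7 -120. ] rot 36.3
```

```bash
python3 -m inch '[[87,[-3,-24.2,51.9],[2.7,0,0]],[87,[-3,-24.2,51.9],[2.7,0,0]],[87,[-3,-24.2,51.9],[2.7,0,0]],[87,[-3,-24.2,51.9],[2.7,0,0]],[87,[-3,-24.2,51.9],[2.7,0,0]],[87,[-3,-24.2,51.9],[2.7,0,0]],[87,[-3,-24.2,51.9],[2.7,0,0]],[87,[-3,-24.2,51.9],[2.7,0,0]],[87,[-3,-24.2,51.9],[2.7,0,0]]]'
python3 - <<'E'
from lib import *
go([.5325,-.3187,.13],toolR(R.from_euler("z",.28),[1,0,0]),n=11)
print(get_obs()["q"].round(2))
E
```

```text
time: 3.02
position: [0.4883, 0.2126, 0.251]
tool_rot: [0.233, 0.667, -0.228, 0.67]
ft_force: [0.5, 1.2, 0.2]
grip_width: 0.0871
rows 11 d [10.9, -25.3, 42.3] w [3.26, -0.0, -0.05] | dtot(mm) [  44.2 -531.3 -121. ] rot 35.9
[ 0.2   0.36  1.64  0.    1.13 -0.71]
```

```bash
python3 -m inch '[[87,[11,-25.3,42.3],[3.3,0,0]],[87,[11,-25.3,42.3],[3.3,0,0]],[87,[11,-25.3,42.3],[3.3,0,0]],[87,[11,-25.3,42.3],[3.3,0,0]],[87,[11,-25.3,42.3],[3.3,0,0]],[87,[11,-25.3,42.3],[3.3,0,0]],[87,[11,-25.3,42.3],[3.3,0,0]],[87,[11,-25.3,42.3],[3.3,0,0]],[87,[11,-25.3,42.3],[3.3,0,0]],[87,[11,-25.3,42.3],[3.2,0,0]],[87,[11,-25.3,42.3],[3.2,0,0]]]'
python3 - <<'E'
from lib import *
tR=toolR(R.from_euler("z",.28),[1,0,0])
go([.5325,-.3187,.09],tR); go([.5325,-.3187,.008],tR)
E
```

```text
time: 4.4
position: [0.534, -0.3382, 0.1268]
tool_rot: [0.439, 0.554, -0.427, 0.564]
ft_force: [-0.6, 0.2, 0.6]
grip_width: 0.0872
rows 1 d [36.8, 2.6, -19.3] w [-1.54, 0.12, -1.28] | dtot(mm) [ -1.5  19.5 -36.8] rot 2.0
rows 3 d [39.6, 0.6, -6.4] w [-0.51, 0.04, -0.43] | dtot(mm) [  -1.5   19.5 -118.8] rot 2.0
```

```bash
python3 -m inch '[[87,[37,2.6,-19],[-1.5,0,-1.3]],[87,[0,0,0],[0,0,0]]]'
python3 - <<'E'
from lib import *
tR=toolR(R.from_euler("z",.28),[1,0,0])
go([.5325,-.3187,.008],tR)
E
```

```text
time: 4.65
position: [0.5315, -0.3246, 0.0885]
tool_rot: [0.427, 0.562, -0.428, 0.564]
ft_force: [-0.2, -0.5, 0.8]
grip_width: 0.0871
rows 2 d [40.2, 1.3, -2.8] w [-0.22, 0.12, 0.01] | dtot(mm) [  1.    5.9 -80.5] rot 0.5
```

```bash
python3 -m inch '[[87,[28,2.5,-5.5],[-0.4,0,0]],[87,[28,0,0],[0,0,0]],[87,[20,0,0],[0,0,0]]]'
python3 - <<'E'
from lib import *
tR=toolR(R.from_euler("z",.28),[1,0,0])
go([.5325,-.3187,.008],tR)
E
```

```text
time: 5.03
position: [0.5382, -0.3234, 0.0169]
tool_rot: [0.424, 0.559, -0.426, 0.572]
ft_force: [0.5, 0.8, 0.6]
grip_width: 0.0872
rows 1 d [8.8, -4.2, -6.2] w [0.06, 0.98, -0.45] | dtot(mm) [-5.7  4.7 -8.9] rot 1.1
```

```bash
python3 -m inch '[[87,[9,-4.2,-7],[0,1,-0.4]],[50,[0,0,0],[0,0,0]]]'
python3 - <<'E'
from lib import *
tR=toolR(R.from_euler("z",.28),[1,0,0])
go([.5325,-.3187,.008],tR)
E
```

```text
time: 5.28
position: [0.5324, -0.3177, 0.0076]
tool_rot: [0.425, 0.566, -0.424, 0.565]
ft_force: [0.3, 0.2, -0.2]
grip_width: 0.0826
rows 1 d [-0.4, -0.2, 1.0] w [0.1, -0.08, -0.02] | dtot(mm) [ 0.1 -1.   0.4] rot 0.1
```

```bash
python3 -m inch '[[30,[0,0,0],[0,0,0]],[30,[0,0,0],[0,0,0]],[30,[0,0,0],[0,0,0]],[30,[0,0,0],[0,0,0]],[30,[0,0,0],[0,0,0]]]' 20
```

```text
time: 5.9
position: [0.534, -0.3191, 0.0105]
tool_rot: [0.425, 0.564, -0.425, 0.567]
ft_force: [0.4, 0.8, -1.0]
grip_width: 0.0401
```

```bash
cat >> lib.py <<'E'
BOX=[.5718,.0462,-.0875]
def B(p): return boxR(BOX[2]).apply(p)+[BOX[0],BOX[1],.04]
BT=toolR(boxR(BOX[2]),[1,0,0])
def inbox():
    o=get_obs(); p=boxR(BOX[2]).inv().apply(o["position"]-[BOX[0],BOX[1],.04]); print("TCP in box mm",(p*1000).round(1))
E
python3 - <<'E'
from lib import *
o=get_obs();Rc=R.from_quat(o["tool_rot"])
p1=np.array([.5,-.25,.2]); plan(o["position"],Rc,p1,Rc,4)
print(B([-.005,0,.14])); plan(p1,Rc,B([-.005,0,.14]),BT,8)
E
```

```text
rows 4 d [-47.5, -3.2, -18.8] w [0.0, 0.0, 0.0] | dtot(mm) [-34.   69.1 189.5] rot 0.0
[0.50056608 0.05244892 0.16046443]
rows 8 d [5.3, 3.6, -37.9] w [2.59, -0.64, 3.51] | dtot(mm) [  0.6 302.4 -39.5] rot 35.3
```

```bash
python3 -m inch '[[30,[-25,0,0],[0,0,0]],[30,[-50,-3,-18],[0,0,0]],[30,[-50,-3,-18],[0,0,0]],[30,[-50,-3,-18],[0,0,0]],[30,[-20,-3,-18],[0,0,0]]]'
python3 - <<'E'
from lib import *
go(B([-.005,0,.14]),BT,n=9);print(get_obs()["q"].round(2))
E
```

```text
time: 6.52
position: [0.5002, -0.2517, 0.2077]
tool_rot: [0.426, 0.565, -0.425, 0.564]
ft_force: [-0.3, -0.6, -1.7]
grip_width: 0.0399
rows 9 d [5.6, 2.9, -33.9] w [2.29, -0.6, 3.15] | dtot(mm) [  0.4 304.1 -47.3] rot 35.4
[-0.67  0.46  1.61  0.    1.07 -0.95]
```

```bash
python3 -m inch '[[30,[5.6,3,-34],[2.3,-0.6,3.2]],[30,[5.6,3,-34],[2.3,-0.6,3.2]],[30,[5.6,3,-34],[2.3,-0.6,3.2]],[30,[5.6,3,-34],[2.3,-0.6,3.2]],[30,[5.6,3,-34],[2.3,-0.6,3.2]],[30,[5.6,3,-34],[2.3,-0.6,3.2]],[30,[5.6,3,-34],[2.3,-0.6,3.2]],[30,[5.6,3,-34],[2.3,-0.6,3.2]],[30,[0,0,0],[0,0,0]]]'
python3 - <<'E'
from lib import *
go(B([-.005,0,.12]),BT);inbox();print(get_obs()["q"].round(2))
E
```

```text
time: 7.65
position: [0.4949, 0.0275, 0.1665]
tool_rot: [0.611, 0.35, -0.39, 0.594]
ft_force: [-0.3, 0.3, -0.6]
grip_width: 0.0405
rows 1 d [27.1, 1.7, -25.1] w [1.62, -0.27, 1.71] | dtot(mm) [ 15.3  24.1 -23.6] rot 2.4
TCP in box mm [ -5.2 -25.3 147. ]
[-0.21  0.36  2.16  0.37  0.16 -0.5 ]
```

```bash
cat > fk.py <<'E'
from lib import *
def fk(q,p):
    h,a1,L1,L2,a3,Lt,d,d2=p
    Z=lambda a:R.from_euler("z",a);Y=lambda a:R.from_euler("y",a)
    r=Z(q[0]);x=r.apply([a1,d,h]);r=r*Y(q[1]);x=x+r.apply([0,0,L1]);r=r*Y(q[2]);x=x+r.apply([a3,0,L2])
    r=r*Z(q[3])*Y(q[4]);x=x+r.apply([0,d2,Lt]);return x,r*Z(q[5])
S=[([1.15649187,.527492056,1.43266683,0,1.18141057,-.178442985],[.14598273,.60770503,.22256387],.2),
([.2,.36,1.64,0,1.13,-.71],[.4883,.2126,.251],1),([-.67,.46,1.61,0,1.07,-.95],[.5002,-.2517,.2077],1)]
import json,os
if os.path.exists("s.json"): S+=[(a,b,.2) for a,b in json.load(open("s.json"))]
def log():
    o=get_obs();l=json.load(open("s.json")) if os.path.exists("s.json") else []
    l.append((o["q"].tolist(),o["position"].tolist()));json.dump(l,open("s.json","w"));S.append((*l[-1],.2));return o
def fit():
    p0=np.array([.3,0,.4,.4,0,.25,.11,0]);sg=np.array([.2,.1,.15,.15,.05,.15,.1,.05])
    f=lambda p:np.concatenate([(fk(q,p)[0]-x)/w/.002 for q,x,w in S]+[(p-p0)/sg])
    r=least_squares(f,p0);print("fk",r.x.round(3),"res mm",[((fk(q,r.x)[0]-x)*1000).round(1).tolist() for q,x,w in S]);return r.x
LO=[-3.08,-.75,.22,-1.43,0,-2.85];HI=[3.08,2.2,2.44,4.57,2.65,2.85]
def ik(p,tp,tR,q0):
    def f(q):
        x,r=fk(q,p);return np.r_[(x-tp)*10,((r*C).inv()*tR).as_rotvec()]
    return least_squares(f,np.clip(q0,np.array(LO)+1e-3,np.array(HI)-1e-3),bounds=(LO,HI))
# tool frame relative to flange z: from start pose
_q=S[0][0];_r=fk(_q,[0]*8)[1];C=_r.inv()*R.from_quat([.0832056,.70219466,-.08318883,.70219592])
E
python3 - <<'E'
from fk import *
o=log();print(o["q"].round(4),o["position"],C.as_matrix().round(3).tolist());p=fit()
print("rot err deg",((fk(o["q"],p)[1]*C).inv()*R.from_quat(o["tool_rot"])).magnitude()*57.3)
for flip in(0,180):
  for z in(.14,.1,.06,.018):
    for q0 in(o["q"],o["q"]+[0,0,0,3.14,0,0],):
        r=ik(p,B([-.005,0,z]),BT*R.from_euler("x",flip,degrees=True),q0);print(flip,z,r.x.round(2),"cost",round(r.cost,5))
E
```

```text
[-0.2074  0.3611  2.1634  0.3729  0.1613 -0.5038] [0.49485822 0.02754751 0.16648204] [[-0.0, -1.0, 0.0], [0.0, -0.0, -1.0], [1.0, -0.0, 0.0]]
fk [ 0.3   -0.001  0.579  0.401  0.122  0.312  0.104  0.007] res mm [[-0.1, -0.0, 0.0], [-0.4, -0.3, 0.4], [-0.0, -2.8, -0.7], [-0.0, 0.0, -0.0]]
rot err deg 0.00032328910168837526
0 0.14 [-0.13  0.39  2.17  0.24  0.09 -0.27] cost 0.0
0 0.14 [-0.13  0.39  2.17  0.24  0.09 -0.27] cost 0.0
0 0.1 [-0.09  0.5   2.15  2.5   0.   -2.5 ] cost 0.0
0 0.1 [-0.09  0.5   2.15  2.5   0.   -2.5 ] cost 0.0
0 0.06 [-0.1   0.58  2.08 -1.43  0.    1.42] cost 0.00026
0 0.06 [-0.1   0.59  2.11  2.84  0.06 -2.85] cost 9e-05
0 0.018 [-0.1   0.67  2.02 -1.43  0.    1.42] cost 0.0014
0 0.018 [-0.11  0.69  2.07  2.83  0.11 -2.85] cost 0.00038
180 0.14 [-0.1   0.39  2.16 -0.3   0.08 -2.85] cost 0.00057
180 0.14 [-0.13  0.39  2.17  0.25  0.09  2.85] cost 0.0
180 0.1 [-0.12  0.49  2.14 -0.32  0.   -2.85] cost 0.00012
180 0.1 [-0.09  0.5   2.15  2.5   0.    0.64] cost 0.0
180 0.06 [-0.1   0.58  2.08 -1.43  0.   -1.73] cost 0.00026
180 0.06 [-0.09  0.59  2.11  3.13  0.06  0.01] cost 0.0
180 0.018 [-0.1   0.67  2.02 -1.43  0.   -1.73] cost 0.0014
180 0.018 [-0.09  0.69  2.07  3.14  0.12  0.  ] cost 0.0
```

The wrist reaches its j5 = 0 limit just short of the box tilt. I'll check how much tilt error it takes to stay on the present wrist branch.

```bash
cat >> fk.py <<'E'
def TT(dl,yaw=BOX[2]): return toolR(R.from_euler("z",yaw)*R.from_euler("y",-(.5-dl)),[1,0,0])
E
python3 - <<'E'
from fk import *
p=fit();o=get_obs()
for x in(-.015,-.005,.01):
  for dl in(.1,.13,.16):
    for z in(.14,.1,.06,.02):
        r=ik(p,B([x,0,z]),TT(dl),[-.1,.5,2.1,0,.1,-.2]);print(x,dl,z,r.x.round(3),"cost",round(r.cost,5))
E
```

```text
fk [ 0.3   -0.001  0.579  0.401  0.122  0.312  0.104  0.007] res mm [[-0.1, -0.0, 0.0], [-0.4, -0.3, 0.4], [-0.0, -2.8, -0.7], [-0.0, 0.0, -0.0]]
-0.015 0.1 0.14 [-0.129  0.382  2.113  0.066  0.247 -0.103] cost 0.0
-0.015 0.1 0.1 [-0.127  0.483  2.097  0.095  0.163 -0.13 ] cost 0.0
-0.015 0.1 0.06 [-0.125  0.579  2.072  0.16   0.092 -0.194] cost 0.0
-0.015 0.1 0.02 [-0.122  0.673  2.042  0.45   0.031 -0.482] cost 0.0
-0.015 0.13 0.14 [-0.128  0.382  2.09   0.05   0.3   -0.086] cost 0.0
-0.015 0.13 0.1 [-0.126  0.48   2.074  0.065  0.218 -0.099] cost 0.0
-0.015 0.13 0.06 [-0.124  0.575  2.049  0.09   0.148 -0.124] cost 0.0
-0.015 0.13 0.02 [-0.123  0.666  2.016  0.14   0.091 -0.172] cost 0.0
-0.015 0.16 0.14 [-0.127  0.382  2.068  0.038  0.352 -0.074] cost 0.0
-0.015 0.16 0.1 [-0.125  0.479  2.051  0.047  0.272 -0.081] cost 0.0
-0.015 0.16 0.06 [-0.124  0.572  2.026  0.06   0.204 -0.092] cost 0.0
-0.015 0.16 0.02 [-0.122  0.662  1.993  0.078  0.148 -0.11 ] cost 0.0
-0.005 0.1 0.14 [-0.128  0.379  2.089  0.059  0.274 -0.094] cost 0.0
-0.005 0.1 0.1 [-0.126  0.477  2.073  0.079  0.192 -
[... 820 characters left out ...]
  0.234 -0.096] cost 0.0
0.01 0.1 0.06 [-0.123  0.564  2.013  0.084  0.165 -0.116] cost 0.0
0.01 0.1 0.02 [-0.122  0.653  1.981  0.123  0.109 -0.153] cost 0.0
0.01 0.13 0.14 [-0.126  0.376  2.03   0.039  0.366 -0.072] cost 0.0
0.01 0.13 0.1 [-0.124  0.47   2.015  0.047  0.287 -0.079] cost 0.0
0.01 0.13 0.06 [-0.123  0.561  1.991  0.058  0.22  -0.089] cost 0.0
0.01 0.13 0.02 [-0.121  0.649  1.959  0.074  0.164 -0.104] cost 0.0
0.01 0.16 0.14 [-0.125  0.378  2.008  0.031  0.416 -0.064] cost 0.0
0.01 0.16 0.1 [-0.123  0.47   1.992  0.036  0.339 -0.068] cost 0.0
0.01 0.16 0.06 [-0.122  0.56   1.968  0.042  0.274 -0.073] cost 0.0
0.01 0.16 0.02 [-0.12   0.647  1.936  0.051  0.219 -0.08 ] cost 0.0
```

Run:
```python
from fk import *
go(B([0,0,.11]),TT(.1));inbox()
```

```text
rows 1 d [36.9, 7.0, -25.0] w [1.63, -0.19, -4.02] | dtot(mm) [ 24.4  23.3 -29.9] rot 4.3
TCP in box mm [ -5.2 -25.3 147. ]
```

```bash
python3 -m inch '[[30,[10,3,-12],[0.8,0,-2]],[30,[10,2,-12],[0.8,0,-2]],[30,[10,1,-2],[0,0,0]]]'
python3 - <<'E'
from fk import *
go(B([0,0,.09]),TT(.1));inbox();print(log()["q"].round(3))
E
```

```text
time: 8.02
position: [0.5167, 0.0507, 0.1425]
tool_rot: [0.606, 0.365, -0.415, 0.572]
ft_force: [-0.6, -0.6, -1.7]
grip_width: 0.04
rows 1 d [26.4, 2.0, -0.3] w [0.02, -0.08, -0.07] | dtot(mm) [ 12.2  -0.7 -23.6] rot 0.1
TCP in box mm [  0.6  -0.4 116.5]
[-0.128  0.435  2.076  0.075  0.23  -0.111]
```

Run:
```python
from fk import *
go(B([0,0,.026]),TT(.1),n=4)
```

```text
rows 4 d [22.5, 2.1, -0.1] w [0.0, -0.02, -0.02] | dtot(mm) [ 42.7  -3.4 -79.7] rot 0.1
```

```bash
python3 -m inch '[[30,[22,2,0],[0,0,0]],[30,[22,2,0],[0,0,0]],[30,[22,2,0],[0,0,0]],[30,[18,2,0],[0,0,0]],[30,[3,0,0],[0,0,0]]]'
python3 - <<'E'
from fk import *
go(B([0,0,.018]),TT(.1));inbox();print(get_obs()["q"].round(3))
E
```

```text
time: 8.65
position: [0.5605, 0.0413, 0.0625]
tool_rot: [0.607, 0.362, -0.416, 0.572]
ft_force: [0.2, 0.8, -0.5]
grip_width: 0.04
rows 1 d [7.0, -0.6, -5.9] w [-0.11, 0.15, -0.2] | dtot(mm) [ 2.7  5.6 -6.7] rot 0.3
TCP in box mm [ 1.3 -5.9 24.9]
[-0.134  0.645  2.024  0.221  0.071 -0.261]
```

Near the floor; correct y and descend in small steps until contact.

```bash
python3 -m inch '[[30,[2,0,-5],[0,0,0]],[30,[2,0,-1],[0,0,0]],[30,[2,0,0],[0,0,0]]]'
python3 - <<'E'
from fk import *
inbox();o=get_obs();print(o["q"].round(3),o["ft_force"].round(1))
E
```

```text
time: 9.02
position: [0.5629, 0.0453, 0.0571]
tool_rot: [0.607, 0.362, -0.417, 0.572]
ft_force: [0.8, -0.4, -0.8]
grip_width: 0.0402
TCP in box mm [ 0.5 -1.7 19.3]
[-0.123  0.658  2.019  0.161  0.063 -0.19 ] [ 0.8 -0.4 -0.8]
```

```bash
python3 -m inch '[[30,[2,0,0],[0,0,0]],[30,[1.5,0,0],[0,0,0]]]'
python3 - <<'E'
from fk import *
inbox()
E
```

```text
time: 9.28
position: [0.5634, 0.0451, 0.0557]
tool_rot: [0.607, 0.361, -0.417, 0.572]
ft_force: [-6.9, 0.3, 14.4]
grip_width: 0.0403
TCP in box mm [ 0.3 -1.9 17.8]
```

Contact at 17.8 mm, as expected. Open gently.

```bash
python3 -m inch '[[39,[-0.5,0,0],[0,0,0]],[44,[0,0,0],[0,0,0]],[50,[0,0,0],[0,0,0]],[56,[0,0,0],[0,0,0]],[60,[0,0,0],[0,0,0]],[60,[0,0,0],[0,0,0]]]'
python3 - <<'E'
from fk import *
inbox(); im=imaging.camera("side"); cv2.imwrite("pics/rel_side.png",cv2.resize(im[120:280,200:400,::-1],None,fx=4,fy=3.75,interpolation=cv2.INTER_CUBIC))
E
```

```text
time: 10.02
position: [0.5638, 0.0447, 0.0569]
tool_rot: [0.607, 0.36, -0.416, 0.573]
ft_force: [1.1, 0.1, 0.6]
grip_width: 0.0596
TCP in box mm [ 1.2 -2.2 18.6]
```

View pics/rel_side.png

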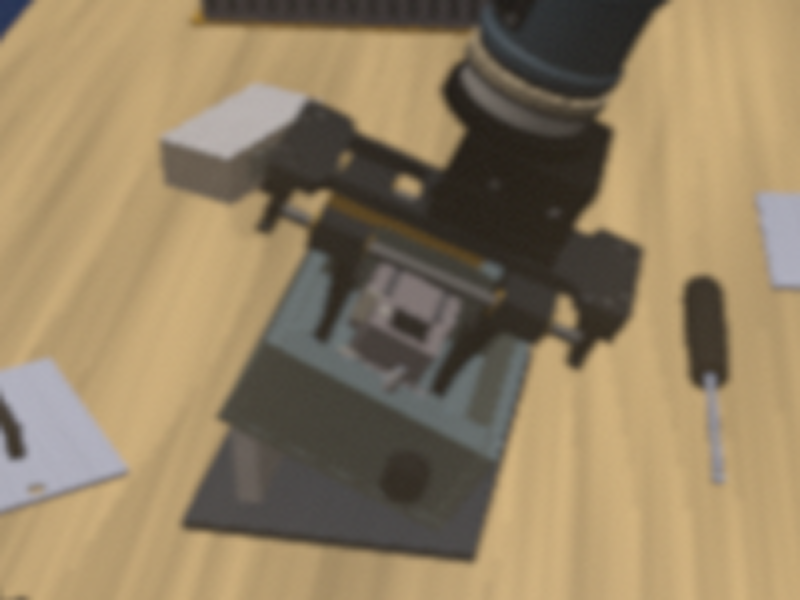

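The picture shows the relay in the gap (black patch near (410,320)) between the open fingers. Now withdraw along the tool axis.

```bash
python3 -m inch '[[60,[-8,0,0],[0,0,0]],[60,[-20,-1,0],[0,0,0]],[60,[-30,-1,0],[0,0,0]],[60,[-40,-2,0],[0,0,0]],[70,[-40,-2,0],[0,0,0]],[87,[-20,0,0],[0,0,0]],[87,[0,0,0],[0,0,0]]]'
python3 - <<'E'
from fk import *
o=log();p=fit();inbox();print(o["q"].round(3))
# cover pick candidates: cover yaw -.119; tool vertical with tilt so that handle is tilted relative to tool
for e in(0,.06):
  cy=-.119;tR=toolR(R.from_euler("z",cy)*R.from_euler("y",e),[1,0,0])
  for z in(.15,.01):
    r=ik(p,[.4842,.2824,z],tR,[.35,.5,1.7,0,.9,-.3]);print(e,r.x.round(3),r.cost)
# final with dl
for dl in(.04,.05,.06,.07,.09):
  r=ik(p,B([0,0,.07]),TT(dl),[-.1,.5,2.1,0,.1,-.2]);print(dl,r.x.round(3),round(r.cost,6))
E
```

```text
time: 10.95
position: [0.4924, 0.0513, 0.2055]
tool_rot: [0.607, 0.36, -0.416, 0.573]
ft_force: [0.8, 0.4, -0.8]
grip_width: 0.0818
fk [0.274 0.001 0.587 0.391 0.114 0.305 0.111 0.   ] res mm [[-0.1, -0.0, -0.0], [-1.3, -0.6, 1.2], [0.5, -3.3, 0.2], [0.0, 0.0, -0.0], [-0.0, 0.0, 0.0], [0.0, 0.0, -0.0]]
TCP in box mm [  9.5  -1.9 183.3]
[-0.129  0.273  2.067  0.026  0.393 -0.058]
0 [ 0.329  0.538  1.666 -0.     0.937  0.448] 1.7124022761463608e-19
0 [ 0.329  0.766  1.737 -0.     0.638  0.448] 1.5491277692989494e-30
0.06 [0.315 0.555 1.63  0.03  1.011 0.417] 1.6989506693033833e-20
0.06 [0.315 0.777 1.699 0.038 0.72  0.404] 5.595994006544465e-20
0.04 [-0.126  0.553  2.099  0.517  0.034 -0.551] 0.0
0.05 [-0.125  0.552  2.091  0.324  0.052 -0.358] 0.0
0.06 [-0.125  0.55   2.084  0.231  0.07  -0.265] 0.0
0.07 [-0.125  0.549  2.076  0.177  0.088 -0.211] 0.0
0.09 [-0.124  0.546  2.062  0.118  0.125 -0.151] 0.0
```

```bash
cat >> fk.py <<'E'
E_=.07; COV=[.4842,.2824,-.119]
def CT(dz=0):
    Rc=R.from_euler("z",COV[2]); t=R.from_euler("y",E_).apply([0,0,-1])
    return Rc.apply([0,0,.029]+.019*t)+[COV[0],COV[1],dz], toolR(Rc*R.from_euler("y",E_),[1,0,0])
E
python3 - <<'E'
from fk import *
go(*CT(.09),n=6)
E
```

```text
rows 6 d [16.1, -9.2, -38.2] w [0.25, 0.0, -4.56] | dtot(mm) [  -9.5  231.3 -105.4] rot 27.4
```

```bash
python3 -m inch '[[87,[0,-9,-38],[0.3,0,-4.6]],[87,[6,-9,-38],[0.3,0,-4.6]],[87,[16,-9,-38],[0.3,0,-4.6]],[87,[20,-9,-38],[0.3,0,-4.6]],[87,[20,-9,-38],[0.2,0,-4.5]],[87,[20,-9,-38],[0.2,0,-4.5]],[87,[0,0,0],[0,0,0]]]'
python3 - <<'E'
from fk import *
print(log()["q"].round(3)); go(*CT(.06))
for n in("top","side"):
    im=imaging.camera(n); cv2.imwrite(f"pics/{n}1.png",im[:,:,::-1])
    print(n,[(np.round(d["pixel"],1).tolist(),round(d["confidence"],2)) for d in imaging.tip_of(n,"relay")])
    print([(np.round(d["pixel"],1).tolist(),round(d["confidence"],2)) for d in imaging.tip_of(n,"box_pin_a")])
    print(n,[proj(n,B([x,0,.006]))[0].round(1).tolist() for x in(-.035,0,.01)])
a=cv2.imread("pics/top1.png")[140:290,160:380];b=cv2.imread("pics/side1.png")[140:290,220:380]
cv2.imwrite("pics/v1.png",np.hstack([cv2.resize(a,None,fx=2,fy=2),cv2.resize(b,None,fx=2,fy=2)]))
E
```

```text
time: 11.82
position: [0.4753, 0.2873, 0.1042]
tool_rot: [-0.508, -0.489, 0.552, -0.445]
ft_force: [0.2, -0.2, -0.2]
grip_width: 0.0869
[0.324 0.626 1.656 0.041 0.941 0.425]
rows 1 d [33.3, 11.0, 3.5] w [-0.48, 0.26, 1.0] | dtot(mm) [  7.6  -4.7 -34.1] rot 1.1
top [([309.3, 196.5], 0.57)]
[([338.4, 208.0], 0.97), ([274.5, 201.8], 0.82)]
top [[306.6, 211.9], [307.8, 197.9], [308.1, 193.8]]
side [([293.5, 221.0], 0.52)]
[([310.0, 180.8], 0.72)]
side [[307.0, 227.8], [292.7, 219.9], [288.5, 217.6]]
```

View pics/v1.png

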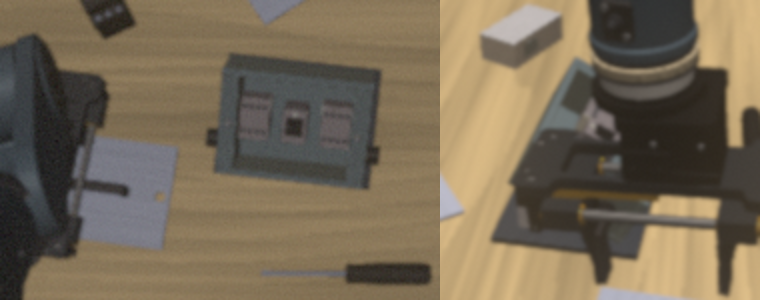

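The relay stands upright midway between the terminal rows (crop (295,122)), with its base near box (0,0). Next the cover handle.

```bash
python3 -m inch '[[87,[25,10,5],[-0.5,0,1]],[87,[25,1,0],[0,0,0]],[50,[18,0,0],[0,0,0]],[50,[0,0,0],[0,0,0]]]'
python3 - <<'E'
from fk import *
go(*CT(.003))
E
```

```text
time: 12.62
position: [0.4835, 0.276, 0.0419]
tool_rot: [-0.517, -0.483, 0.544, -0.452]
ft_force: [-0.2, -1.0, 0.1]
grip_width: 0.0742
rows 1 d [28.9, 0.2, -6.4] w [-0.4, -0.0, -0.7] | dtot(mm) [ -0.7   6.5 -28.9] rot 0.8
```

```bash
python3 -m inch '[[50,[15,0,-6],[-0.4,0,-0.7]],[50,[13,0,-1],[0,0,0]],[50,[0,0,0],[0,0,0]]]'
python3 - <<'E'
from fk import *
go(*CT(0))
E
```

```text
time: 13.0
position: [0.4843, 0.2836, 0.0144]
tool_rot: [-0.513, -0.487, 0.544, -0.451]
ft_force: [-0.5, -0.8, -0.0]
grip_width: 0.0517
rows 1 d [4.4, -1.0, 1.2] w [-0.03, -0.11, -0.17] | dtot(mm) [-1.4 -1.  -4.3] rot 0.2
```

```bash
python3 -m inch '[[35,[4,-1,1.2],[0,0,0]],[20,[0,0,0],[0,0,0]],[5,[0,0,0],[0,0,0]],[5,[0,0,0],[0,0,0]],[5,[0,0,0],[0,0,0]],[5,[0,0,0],[0,0,0]]]' 35
python3 - <<'E'
from fk import *
log();go(*CT(0))
E
```

```text
time: 13.75
position: [0.4831, 0.2828, 0.0111]
tool_rot: [-0.514, -0.487, 0.543, -0.451]
ft_force: [-0.6, -0.1, -0.6]
grip_width: 0.0117
rows 1 d [1.1, -0.1, 0.3] w [0.01, -0.13, -0.25] | dtot(mm) [-0.2 -0.2 -1.1] rot 0.3
```

```bash
python3 - <<'E'
from fk import *
o=get_obs();Rt=R.from_quat(o["tool_rot"]);Rc=R.from_euler("z",COV[2])
rel_R=Rt.inv()*Rc; rel_p=Rt.inv().apply(np.array([COV[0],COV[1],0])-o["position"])
json.dump([rel_R.as_quat().tolist(),rel_p.tolist()],open("rel.json","w")); print(rel_p)
open("fk.py","a").write('''
def goal(x=0,y=0,z=.06,BX=None):  # tool pose putting cover at box (x,y,z)
    q,pp=json.load(open("rel.json"));RT=boxR(BOX[2])*R.from_quat(q).inv();return B([x,y,z])-RT.apply(pp),RT
def where():
    o=get_obs();q,pp=json.load(open("rel.json"));Rt=R.from_quat(o["tool_rot"]);c=o["position"]+Rt.apply(pp);Rb=boxR(BOX[2])
    print("cover in box mm",(Rb.inv().apply(c-[BOX[0],BOX[1],.04])*1000).round(1),"rot deg",(Rb.inv()*Rt*R.from_quat(q)).as_rotvec(degrees=True).round(2),"F",o["ft_force"].round(1),"q",o["q"].round(2))
''')
E
python3 -m inch '[[5,[-10,0,0],[0,0,0]],[5,[-25,0,0],[0,0,0]],[5,[-40,0,0],[0,0,0]],[5,[-50,0,0],[0,0,0]],[5,[-50,0,0],[0,0,0]],[5,[-20,0,0],[0,0,0]],[5,[0,0,0],[0,0,0]]]'
python3 - <<'E'
from fk import *
t=goal(0,0,.12);go(*t,n=8);where()
r=goal();print(r[0])
E
```

```text
[0.01101975 0.00184639 0.0002898 ]
time: 14.62
position: [0.4948, 0.28, 0.2122]
tool_rot: [-0.513, -0.487, 0.545, -0.451]
ft_force: [-0.6, 0.1, -2.9]
grip_width: 0.0117
rows 8 d [7.8, 3.6, 28.2] w [-0.24, 0.05, 3.61] | dtot(mm) [  13.4 -227.9  -57.6] rot 28.9
cover in box mm [ -7.1 225.8 187.4] rot deg [-0.56 28.84 -1.79] F [-0.6  0.1 -2.9] q [0.3  0.49 1.55 0.03 1.17 0.41]
[0.53687832 0.04952804 0.10187449]
```

```bash
python3 -m inch '[[5,[0,3,28],[-0.2,0,3.6]],[5,[0,3,28],[-0.2,0,3.6]],[5,[0,3,28],[-0.2,0,3.6]],[5,[5,3,28],[-0.2,0,3.6]],[5,[8,3,28],[-0.2,0,3.6]],[5,[8,3,28],[-0.2,0,3.6]],[5,[8,3,28],[-0.2,0,3.6]],[5,[8,3,22],[-0.2,0,3.5]],[5,[0,0,0],[0,0,0]]]'
python3 - <<'E'
from fk import *
log();t=goal(0,0,.095);go(*t);where()
E
```

```text
time: 15.75
position: [0.4906, 0.0535, 0.1676]
tool_rot: [0.607, 0.357, -0.414, 0.577]
ft_force: [0.7, -0.5, -3.0]
grip_width: 0.0117
rows 1 d [44.0, 13.0, -0.5] w [-0.02, 0.66, 1.06] | dtot(mm) [ 29.5  -2.5 -35. ] rot 1.2
cover in box mm [ -9.5  -0.2 139.9] rot deg [-0.66  1.06  0.03] F [ 0.7 -0.5 -3. ] q [-0.12  0.36  2.12  0.02  0.25 -0.05]
```

```bash
python3 -m inch '[[5,[15,5,0],[0,0.3,0.5]],[5,[15,5,0],[0,0.3,0.5]],[5,[14,2,0],[0,0,0]],[5,[0,0,0],[0,0,0]]]'
python3 - <<'E'
from fk import *
log();go(*goal(0,0,.085));where()
Rb=boxR(BOX[2])
masks={}
for n in("top","side"):
    im=imaging.camera(n); cv2.imwrite(f"pics/{n}2.png",im[:,:,::-1])
    print(n,"pins",[(np.round(d["pixel"],1).tolist(),round(d["confidence"],2)) for d in imaging.tip_of(n,"box_pin_a")],"cov",[(np.round(d["pixel"],1).tolist(),round(d["confidence"],2)) for d in imaging.tip_of(n,"cover")])
q,pp=json.load(open("rel.json"));o=get_obs();Rt=R.from_quat(o["tool_rot"]);Rc=Rt*R.from_quat(q);c=o["position"]+Rt.apply(pp)
out=[]
from ov import crop
sets=[(Rc.apply([[sx*.063,sy*.085,z] for sx,sy in((1,1),(-1,1),(-1,-1),(1,-1))])+c,col,True) for z,col in((0,(0,255,0)),(.005,(0,255,255)))]
th=np.linspace(0,6.28,17)
for s in(1,-1):
    sets.append((Rc.apply(np.c_[.006*np.cos(th),.006*np.sin(th)+s*.073,0*th+.005])+c,(255,0,255),True)); sets.append((B([[0,s*.073,.06],[0,s*.073,.074]]),(0,0,255),False))
for n in("top","side"):
    im=cv2.imread(f"pics/{n}2.png")[:,:,::-1]; a=crop(n,im,proj(n,B([0,0,.07]))[0],100,sets,6); out.append(cv2.resize(a,(400,400)) if n=="side" else cv2.resize(a,(400,400)))
cv2.imwrite("pics/v2.png",np.hstack(out))
E
```

```text
time: 16.25
position: [0.5187, 0.0531, 0.1295]
tool_rot: [0.611, 0.358, -0.407, 0.577]
ft_force: [-0.4, 1.0, -2.9]
grip_width: 0.0117
rows 1 d [7.8, 3.5, 2.0] w [0.01, -0.07, 0.49] | dtot(mm) [ 6.2 -2.5 -5.6] rot 0.5
cover in box mm [-3.  2. 93.] rot deg [0.07 0.49 0.  ] F [-0.4  1.  -2.9] q [-0.12  0.47  2.1   0.13  0.15 -0.16]
top pins [([274.4, 201.2], 0.96)] cov [([306.8, 125.3], 0.97), ([307.3, 210.6], 0.71), ([410.2, 315.3], 0.59)]
side pins [([298.3, 223.6], 0.95)] cov [([407.7, 182.9], 0.63), ([311.4, 193.6], 0.59), ([201.5, 236.5], 0.55), ([260.4, 165.5], 0.46)]
```

View pics/v2.png

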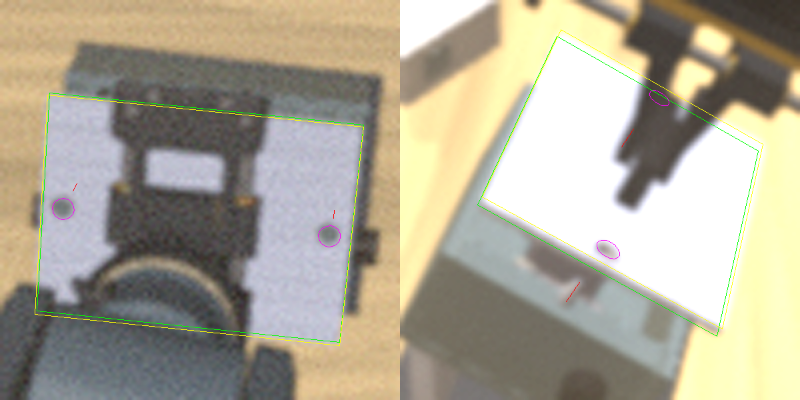

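The predicted cover outline and holes match both pictures to under 1 px. Align above the pins, then lower.

```bash
python3 -m inch '[[5,[6,3.5,2.5],[0,0,0.5]],[5,[6,0,0],[0,0,0]],[5,[0,0,0],[0,0,0]]]'
python3 - <<'E'
from fk import *
log();go(*goal(0,0,.077));where()
E
```

```text
time: 16.92
position: [0.5266, 0.0497, 0.1224]
tool_rot: [0.614, 0.354, -0.404, 0.579]
ft_force: [-0.3, 0.6, -2.3]
grip_width: 0.0117
rows 1 d [6.0, -0.5, -0.7] w [-0.0, -0.06, -0.27] | dtot(mm) [ 2.2  0.6 -5.6] rot 0.3
cover in box mm [ 0.9 -0.7 82.9] rot deg [ 0.06 -0.27 -0.01] F [-0.3  0.6 -2.3] q [-0.13  0.49  2.1   0.19  0.11 -0.23]
```

```bash
python3 -m inch '[[5,[4,-0.5,-0.7],[0,0,0]],[5,[2,0,0],[0,0,0]],[5,[0,0,0],[0,0,0]]]'
python3 - <<'E'
from fk import *
log();go(*goal(0,0,.072));where()
E
```

```text
time: 17.3
position: [0.5286, 0.0504, 0.1165]
tool_rot: [0.613, 0.354, -0.404, 0.579]
ft_force: [-0.8, 0.8, -2.6]
grip_width: 0.0117
rows 1 d [4.8, 0.6, 0.2] w [0.01, -0.06, -0.25] | dtot(mm) [ 2.5 -0.4 -4.1] rot 0.3
cover in box mm [-0.2  0.2 76.8] rot deg [ 0.06 -0.25  0.  ] F [-0.8  0.8 -2.6] q [-0.13  0.51  2.1   0.21  0.1  -0.24]
```

```bash
python3 -m inch '[[5,[3,0.4,0.1],[0,0,-0.2]],[5,[2,0.2,0],[0,0,0]],[5,[2,0.1,0],[0,0,0]]]'
python3 - <<'E'
from fk import *
go(*goal(0,0,.065));where()
E
```

```text
time: 17.68
position: [0.5325, 0.05, 0.1102]
tool_rot: [0.613, 0.355, -0.405, 0.579]
ft_force: [0.9, -0.6, -2.6]
grip_width: 0.0114
rows 1 d [4.4, 0.2, 0.1] w [0.01, -0.06, -0.05] | dtot(mm) [ 2.  -0.3 -3.9] rot 0.1
cover in box mm [ 0.1  0.1 69.4] rot deg [ 0.07 -0.05  0.01] F [ 0.9 -0.6 -2.6] q [-0.13  0.52  2.09  0.22  0.09 -0.25]
```

```bash
python3 -m inch '[[5,[2,0.1,0],[0,0,0]],[5,[2,0.1,0],[0,0,0]],[5,[2,0.1,0],[0,0,0]]]'
python3 - <<'E'
from fk import *
go(*goal(0,0,.06));where()
E
```

```text
time: 18.05
position: [0.5355, 0.0498, 0.1045]
tool_rot: [0.613, 0.355, -0.405, 0.578]
ft_force: [0.9, 0.5, -2.8]
grip_width: 0.0119
rows 1 d [2.9, 0.1, 0.1] w [0.01, -0.06, -0.06] | dtot(mm) [ 1.3 -0.2 -2.6] rot 0.1
cover in box mm [ 0.1  0.1 62.9] rot deg [ 0.06 -0.06  0.01] F [ 0.9  0.5 -2.8] q [-0.13  0.54  2.09  0.24  0.08 -0.28]
```

```bash
python3 -m inch '[[5,[1.5,0.1,0],[0,0,0]],[5,[1,0,0],[0,0,0]]]'
python3 - <<'E'
from fk import *
where()
E
```

```text
time: 18.3
position: [0.5365, 0.0497, 0.102]
tool_rot: [0.613, 0.355, -0.405, 0.578]
ft_force: [-2.1, 0.3, -0.8]
grip_width: 0.0118
cover in box mm [-0.3  0.2 60.2] rot deg [ 0.07 -0.03  0.  ] F [-2.1  0.3 -0.8] q [-0.13  0.55  2.08  0.26  0.08 -0.29]
```

```bash
python3 -m inch '[[5,[1,0,0],[0,0,0]]]'
python3 - <<'E'
from fk import *
where()
E
```

```text
time: 18.42
position: [0.5366, 0.0497, 0.1014]
tool_rot: [0.613, 0.355, -0.405, 0.579]
ft_force: [-7.2, -0.1, 12.8]
grip_width: 0.0119
cover in box mm [-0.5  0.2 59.8] rot deg [ 0.06 -0.06  0.01] F [-7.2 -0.1 12.8] q [-0.13  0.55  2.09  0.26  0.08 -0.3 ]
```

Seated, with contact at z = 59.8 mm. Release.

```bash
python3 -m inch '[[11,[-0.5,0,0],[0,0,0]],[16,[0,0,0],[0,0,0]],[24,[0,0,0],[0,0,0]],[36,[0,0,0],[0,0,0]],[36,[0,0,0],[0,0,0]]]'
python3 - <<'E'
from fk import *
where()
E
python3 -m inch '[[36,[-6,0,0],[0,0,0]],[36,[-15,-1,0],[0,0,0]],[45,[-30,-2,0],[0,0,0]],[60,[-40,-3,0],[0,0,0]],[60,[-50,-3,0],[0,0,0]],[60,[-50,0,0],[0,0,0]],[60,[0,0,50],[0,0,-3]],[60,[0,0,55],[0,0,-3]],[60,[0,0,55],[0,0,-3]],[60,[0,0,55],[0,0,-3]],[60,[0,0,0],[0,0,0]]]'
```

```text
time: 19.05
position: [0.5388, 0.0492, 0.1034]
tool_rot: [0.614, 0.353, -0.403, 0.58]
ft_force: [1.0, -0.5, -0.9]
grip_width: 0.0331
cover in box mm [ 2.5 -0.1 60.4] rot deg [ 0.01 -0.39  0.01] F [ 1.  -0.5 -0.9] q [-0.13  0.55  2.08  0.26  0.07 -0.3 ]
time: 20.42
position: [0.426, -0.163, 0.2824]
tool_rot: [0.57, 0.414, -0.463, 0.538]
ft_force: [-0.6, -0.0, -0.7]
grip_width: 0.0597
```

Run:
```python
from fk import *
from ov import crop
C=corners(.126,.17,0,.005);Rb=boxR(BOX[2]);ms={}
for n in("top","side"):
    im=imaging.camera(n); cv2.imwrite(f"pics/{n}3.png",im[:,:,::-1])
    want=proj(n,B([0,0,.065]))[0]
    for d in imaging.cut_out(n,"cover"):
        if np.linalg.norm(np.array(d["box"][:2])-want)<20: ms[n]=d["pixels"].astype(np.float32); print(n,"conf",d["confidence"])
    for t in("contactor","carton","screwdriver"): print(t,[np.round(d["pixel"]).tolist() for d in imaging.tip_of(n,t)[:1]])
exp=B([0,0,.06])
if ms:
  for k in ([*ms],*[[n] for n in ms]):
    v,c=silfit({n:ms[n] for n in k},C,[exp[0],exp[1],BOX[2]],exp[2],boxR); print(k,"cover-expected mm",((v[:2]-exp[:2])*1000).round(1),"yaw",v[2].round(3),"cost",round(c,3))
sets=[(B([[sx*.063,sy*.085,z] for sx,sy in((1,1),(-1,1),(-1,-1),(1,-1))]),col,True) for z,col in((.06,(0,255,0)),(.065,(0,255,255)))]
out=[]
for n in("top","side"):
    im=cv2.imread(f"pics/{n}3.png")[:,:,::-1]; out.append(cv2.resize(crop(n,(im*.6).astype(np.uint8),proj(n,B([0,0,.06]))[0],100,sets,6),(400,400)))
cv2.imwrite("pics/v3.png",np.hstack(out))
```

```text
contactor [[214.0, 142.0]]
carton [[442.0, 152.0]]
screwdriver [[335.0, 278.0]]
side conf 0.81
contactor [[195.0, 317.0]]
carton [[260.0, 164.0]]
screwdriver [[376.0, 224.0]]
['side'] cover-expected mm [-1.   0.7] yaw -0.09 cost 0.026
['side'] cover-expected mm [-1.   0.7] yaw -0.09 cost 0.026
```

View pics/v3.png

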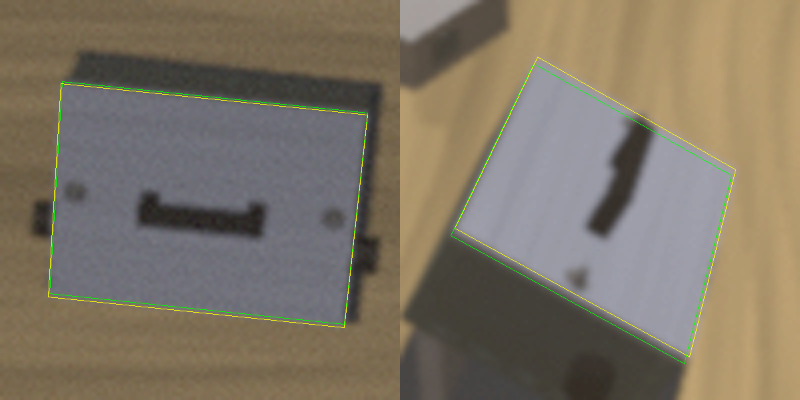

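The cover outline lies on the expected seat in both views. A pin shows through the near hole (side crop (577,278)), and the bystanders haven't moved. Handing in.

```bash
python3 -c "
from rig import robot,get_obs
print(get_obs()['ft_force'].round(1),get_obs()['joint_velocities'].round(3)); print(robot.hand_in())"
```

```text
[-0.3  0.6 -0.2] [-0.007  0.002 -0.005 -0.001 -0.     0.001]
the job is handed in; nothing more can be done
None
```

I put the relay in the gap between the terminal rows and let go, then set the cover over both pins onto the rim and let go. The job was handed in at about 21 s of the 59 s allowed; `hand_in` gives no verdict.

**Relay:** I let go of it leaning about 0.1 rad from the box's upright, because the wrist reaches a joint limit at the full slope. Before the cover went on, a picture showed it standing upright at about (0, 0) in the box frame. I could not check it again once the cover was on.

**Cover:** It met the rim at z = 59.8 mm. In the last side picture it fitted its expected place to about 1 mm and 0.003 rad of yaw. In both last pictures it lay along the rim outline, and in the side view a pin showed through the nearer hole.

**Bystanders and arm:** The contactor, carton and screwdriver showed no shift beyond a few pixels. The arm was clear of everything and nearly at rest.

**Disagreed or missed:** The network did not report the seated cover in the last top picture, so that fit rests on the side camera alone; the top view I checked by eye. During release, the pose worked out from the tool drifted to x = +2.5 mm with the fingers open. That was the arm moving, as the last pictures show the cover in place.

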